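# Put a specimen jar away in the bench lock box

### The arm

A 6-joint arm with a two-finger parallel gripper is mounted at the origin on the work surface. World frame = base frame: x ahead of the robot, y to its left, z up, the work surface at z = 0. Lengths are in m, angles in rad, forces in N, time in s.
With the tool pointing down it reaches from about 0.35 to 0.775 m from the base axis. Payload 7.3 kg.
Tool frame: the origin (TCP) lies at the very end of the fingers, on their centre line; the grasp point (between the pads) lies robot.pinch_z behind it (robot.pinch_z is the distance from the TCP to the grasp point, in m); y points along the fingers, z is the direction in which the jaws open and shut, and the axes are right-handed (so a half turn about y gives the same grasp; the last joint's range is limited). The gripper opens to 92 mm and grips with 3 to 60 N. Pads are 19 mm wide; open, the fingers measure 130 mm over their backs; the gripper's body (75 mm by 190 mm) begins 47 mm behind the grasp point.
Start: joints at [0.98, 0.342, 1.524, -0, 1.275, -0.146], TCP at [0.226, 0.474, 0.227] pointing down, gripper open.
Joint ranges: [-2.53, 2.53], [-0.77, 2.02], [0.04, 2.7], [-1, 4.14], [0.28, 2.66], [-3.11, 3.11]. Speed limits (rad/s): [2.57, 2.57, 3.14, 3.14, 3.14, 3.14].

### API

Orientations are given as [roll, pitch, yaw] about the fixed x, y, z axes, in that order (R = Rz(yaw) Ry(pitch) Rx(roll)).
In Python, from cell import status, viewer, robot gives the robot as it stands. The module is installed in compiled form; this text tells all that it offers.
- The arm moves only by the shell command python3 -m pendant 'ROWS' [FORCE]. ROWS is JSON, a list that holds one entry, the list of rows, each a list of 7 numbers: the shift along the tool's x, y, z in cm, then the turn, a rotation vector about the tool's x, y, z in rad, then the finger opening in cm, from 0 to 9.18. A call has 1 to 20 rows; each row is the pose to reach, as a shift and turn from the pose commanded when the call began, along the tool's axes at that moment; what a row does not reach only later rows make up. A row lasts 1/10 s, in which the tool goes at most 50 mm and 8.59 degrees, less where a joint would pass 70% of its speed; a pose out of reach is approached as far as the arm can. A call with a gripper value outside its range is refused whole. The fingers move at their own pace and stop on an object; FORCE is the grip in N (left out, the last holds). Time passes only in rows, so rows that repeat a pose let the fingers close. It gives the time, the measured TCP pose, the force and the opening at its end, in the units of the state.
- status.observe(): the state, without advancing time (a new reading comes with each control period).
- viewer.read_camera(name): name is "side" or "top" or "wrist"; returns a dict with "image" (480x640x3 uint8, red, green, blue), "range_z" (480x640 float32, m along the optical axis (not along the pixel's ray), 0 where there is no reading), "fx", "fy", "cx", "cy" (pixels), "camera_from_world" (4x4, takes a point from world to camera coordinates). Camera axes: x right, y up, looking along -z (the intrinsics and any distortion apply to the point x, -y, -z); pixel columns grow to the right and rows downward; lengths in m; the calibration is good to about 2 mm. The wrist camera is an equidistant fisheye: a pixel r from the principal point sees the ray r / f radians off the axis. A picture is of the moment at which its call begins.
- robot.hand_in(): hands the job in, once; it reports no verdict.
The state is a dict: "time": time; "qpos": joint angles; "qvel": joint speeds; "joint_efforts": joint torques, N m; "tool_pos": TCP position; "tool_rot": TCP orientation; "contact_force": force on the tool from outside, world axes, zero at the start; "torque": the same for the moment, N m; "opening": finger opening in m.
Only numpy, scipy, OpenCV 4.12 (cv2) and the standard library are available. Lean on these libraries where they do the work, as an engineer would, in place of code of your own. Each camera call takes 0.05 s, during which the arm holds its last target. There are 200 camera calls.

### The job

Put the squat specimen jar away: set it down gently, without dropping it, so that it stands on the floor of the open compartment of the tilted lock box, and push the sliding gate fully shut over it until the spring catch drops behind the gate's striker. Only then set the lock's code with the two dials, left dial on 2 and right dial on 8, counting the marks clockwise from the long zero mark. Do not move or tip the other glassware and things on the bench, and leave everything released.

Things in the scene. Friction and masses are not known exactly. Their poses are not given: they have to be found in the camera images.
- panel: Face of the white lock box (fixed), tilted back 0.55 rad towards the robot. Origin 150 mm above the bench; x up the slope, y to the robot's left, z square out. Face: x -125..142, y -148..148 mm. Open compartment: x 0..104, y -117..-13, floor 75 below the face, parallel to it. Two rails 8 high along y at x -13..-3 and 107..117. Body 95 thick behind the face; rear edge 224 above the bench.
- gate (a joint): Opening of the sliding gate, m: 0 = home on its end stop, up to 0.130 along panel +y. Steel plate 114 (y) x 110 (x) x 4 mm on the face; its right edge is at panel y = -122 mm + value, so at 0.085 the right 80 mm of the compartment are open. Drags with 8 N friction and stays put; the catch adds up to about 4 N in the last 35 mm and clicks 3 mm before the stop.
- gate_grip (a point): Top centre of the gate's black grip bar, at panel x 52, y -43 mm + gate value, 41 mm above the face. The bar stands square to the face: 58 mm long along panel x, 12 thick along y, from 15 to 41 above the face, on a foot 66 x 24 mm, 15 high, centred under it.
- catch (a joint): Spring catch angle, rad: 0 = down, about 0.15 while the gate's striker passes under it. Steel arm 74 mm long at panel x 112..140, y -130..-50 mm, 25 mm above the face (35 lifted), brass roller nose at its left end. As the gate shuts, the striker's ramp lifts the nose, which then drops behind the striker and holds the gate. Needs no handling.
- catch_nose (a point): Centre of the catch's brass roller nose (10 mm in diameter), 7 mm above the face when down.
- dial_left (a joint): Left combination dial, rad, clockwise positive as seen facing the face: 0 = white-lined pointer end on the long zero mark (up the slope, panel +x). Ten marks 0.628 rad (36 degrees) apart, numbered clockwise: mark 2 at +1.257, mark 8 at -1.257. Friction 0.06 N m, stays put; turns from -2.9 to 2.9.
- dial_left_axis (a point): On the left dial's axis at panel x -68, y 66 mm, level with the top of its wing grip, 42.5 mm above the face; the axis is panel z. Black disc 62 mm in diameter, top 12.5 above the face; on it a wing grip 50 mm long, 12 thick, up to 42.5 above the face, lying along the pointer direction (panel x at joint value 0).
- dial_right (a joint): Right combination dial, same meaning as the left: mark 2 at +1.257, mark 8 at -1.257.
- dial_right_axis (a point): On the right dial's axis at panel x -68, y -66 mm; otherwise as for the left dial.
- jar: The specimen jar: squat, amber glass with a white cap as wide as the jar, 50 mm in diameter, 62 mm high, about 0.16 kg, standing upright on the bench. Origin: centre of its underside; z is its axis.
- reagent_bottle: Bystander: clear reagent bottle, 62 mm in diameter, 165 mm high; origin at the centre of its underside.
- beaker: Bystander: open glass beaker, 68 mm in diameter at the rim, 90 mm high; origin at the centre of its underside.
- petri_dishes: Bystander: two stacked petri dishes, 62 mm in diameter, 34 mm high; origin at the centre of the underside.
- dropper_bottle: Bystander: slim amber bottle with black cap, 36 mm in diameter, 95 mm high; origin at the centre of its underside.
- wash_bottle: Bystander: white wash bottle, 64 mm in diameter, 190 mm high; origin at the centre of its underside.
- slide_box: Bystander: wooden slide box, 100 by 85 by 35 mm; origin at the centre of its underside.
- stain_bottle: Bystander: small amber stain jar with a narrower black cap, 44 mm in diameter, 85 mm high (taller and slimmer than the specimen jar); origin at the centre of its underside.
Mind the look-alikes: they are no part of the job. What is shaped like the jar but green or yellow is not meant.

How it is judged:
On the way, in this order (a step that is already met when the one before it is completed fails the run):
1. the jar stands released on the floor of the compartment (z of jar in the frame of panel below -0.066 m and x of jar in the frame of panel between 0.015 and 0.09 m and y of jar in the frame of panel between -0.105 and -0.025 m and angle between the z axis of jar and the z axis of panel, either way round below 0.2 rad and contact force between the fingers and jar below 0.1 N), for 0.2 s.
2. the gate is fully home and the catch has dropped behind the striker, before the code is set on either dial (value of joint gate below 0.006 m and value of joint catch below 0.05 rad and value of joint dial_left below 1.1 rad and value of joint dial_right above -1.1 rad), for 0.2 s.
3. the left dial stands on mark 2 and the right dial on mark 8 (value of joint dial_left between 1.107 and 1.407 rad and value of joint dial_right between -1.407 and -1.107 rad), for 0.2 s.
At the end, for the whole second after the job is handed in: The jar stands at rest square on the compartment's floor (within 0.2 rad), the gate is within 6 mm of its end stop with the catch down behind the striker (below 0.05 rad), the left dial within 0.15 rad (a quarter division) of mark 2, the right dial within 0.15 rad of mark 8 (all of step 3 and z of jar in the frame of panel below -0.066 m and x of jar in the frame of panel between 0.015 and 0.09 m and y of jar in the frame of panel between -0.105 and -0.025 m and angle between the z axis of jar and the z axis of panel, either way round below 0.2 rad and linear speed of jar below 0.03 m/s and value of joint gate below 0.006 m and value of joint catch below 0.05 rad); the robot touches nothing.
It fails at once if a bystander is pushed more than 25 mm or tipped (distance of any of reagent_bottle, beaker, petri_dishes, dropper_bottle, wash_bottle, slide_box, stain_bottle from where it was at the start of the episode above 0.025 m or angle between any of reagent_bottle, beaker, petri_dishes, dropper_bottle, wash_bottle, stain_bottle's own z axis and vertical above 0.5 rad).
It fails at once if the jar is knocked hard against the box or dropped into it (over 60 N) (contact force between jar and panel above 60 N).
It fails at once if the jar is upset (angle between jar's own z axis and vertical above 1.2 rad).
It also fails if it takes over 67 s, if anything falls off the work surface, if the arm or the gripper's body presses on something with over 40 N, if the wrist force passes 120 N, or if a joint passes its speed limit or range.

## Working session

There is one attempt and no reset: what is moved stays moved. The work goes in short steps, Python scripts to look and compute and a shell command to move; the robot and the scene stay as the last step left them, time stands still between calls to the robot, and variables do not carry over. Pictures are saved under pics/ and viewed, about 8 in all and at most 12, crops included, and the job is handed in when it is done.

```bash
mkdir -p pics; ls; python3 - <<'E'
from cell import status, viewer, robot
import cv2,numpy as np
s=status.observe(); print(s['time'],s['tool_pos'],s['tool_rot'],s['opening'],robot.pinch_z)
ims=[]
for n in ['top','side','wrist']:
    c=viewer.read_camera(n); np.savez(''+n+'0.npz',**c)
    print(n,c['fx'],c['fy'],c['cx'],c['cy'],np.round(np.linalg.inv(c['camera_from_world']),3).tolist())
    cv2.imwrite(f'pics/{n}0.png',c['image'][:,:,::-1])
E
```

```text
pics
0.0 [0.22566446 0.4735811  0.22605163] [-1.57229585e+00  1.80708358e-04 -4.44818091e-01] 0.09211284218982178 0.0188
top 541.7260686633543 541.7260686633543 322.6904415387987 230.97266774076428 [[0.006, 0.997, -0.076, 0.449], [-1.0, 0.006, -0.002, -0.01], [-0.002, 0.076, 0.997, 1.388], [0.0, 0.0, 0.0, 1.0]]
side 585.3561992918054 585.3561992918054 319.4467408381308 243.82912765273875 [[0.672, 0.496, -0.55, -0.232], [-0.74, 0.432, -0.516, -0.744], [-0.018, 0.754, 0.657, 1.11], [0.0, 0.0, 0.0, 1.0]]
wrist 371.64829954431775 371.64829954431775 318.50539389258734 243.76311253332463 [[0.431, -0.865, -0.256, 0.158], [0.903, 0.413, 0.123, 0.507], [-0.001, -0.285, 0.959, 0.385], [0.0, 0.0, 0.0, 1.0]]
```

View pics/top0.png

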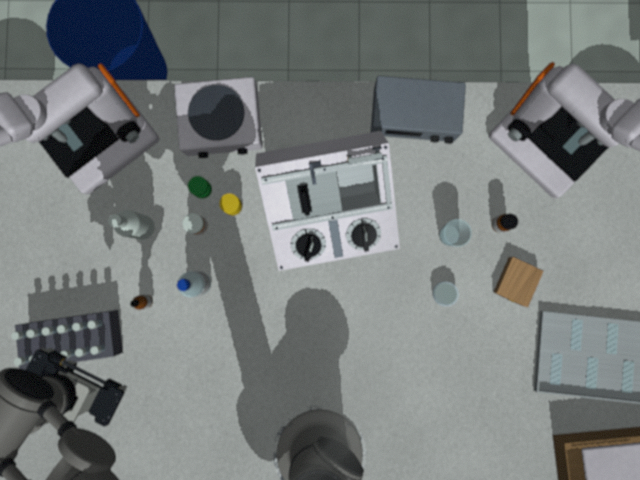

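View pics/side0.png

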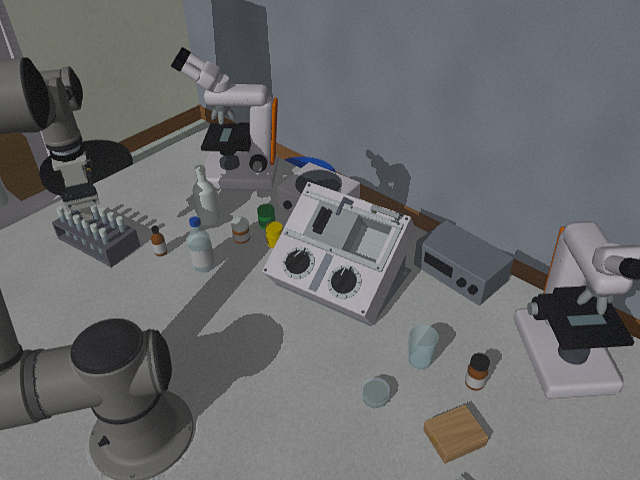

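Top view: the jar with the white cap is at about (193,224). The wash bottle is at (130,225), the reagent bottle at (192,284), and the green and yellow decoys at (200,186) and (232,204). The box is around (330,200), with the gate partly open. Next I'll zoom in on the panel in both views.

```bash
cat > h.py <<'E'
import numpy as np,cv2
from scipy.spatial.transform import Rotation as R
from scipy.optimize import least_squares
def ray(c,u,v):
    T=np.linalg.inv(c['camera_from_world']); d=np.array([(u-c['cx'])/c['fx'],-(v-c['cy'])/c['fy'],-1.])
    return T[:3,3],T[:3,:3]@d
def onz(c,u,v,z):
    o,d=ray(c,u,v); return o+d*(z-o[2])/d[2]
def proj(c,P):
    p=c['camera_from_world'][:3,:3]@P+c['camera_from_world'][:3,3]
    return np.array([c['cx']+c['fx']*p[0]/-p[2],c['cy']+c['fy']*p[1]/p[2]])
def panel(x,y,psi):
    return R.from_euler('z',psi)*R.from_euler('y',-0.55),np.array([x,y,.15])
def toW(p,q):  # p=(x,y,psi)
    r,t=panel(*p); return r.apply(q)+t
def load(n): return dict(np.load(''+n+'.npz'))
E
python3 - <<'E'
from h import *
t=load('top0');s=load('side0')
for n,i,(a,b,c,d),k in [('tc',t,(130,280,248,408),4),('sc',s,(175,330,255,420),4)]:
    cv2.imwrite(f'pics/{n}.png',cv2.resize(i['image'][a:b,c:d,::-1],None,fx=k,fy=k,interpolation=cv2.INTER_CUBIC)[:600])
# jar cap
for z,(u,v) in [(.062,(193,224))]:
    print(onz(t,u,v,z), t['range_z'][v,u])
im=t['image'].astype(int)
print(im[218:231:2,184:204:2].sum(2)//3)
print(np.round(1000*t['range_z'][214:236:2,180:208:2]).astype(int))
E
```

```text
[0.56435612 0.31193218 0.062     ] 1.3276356
[[167 183 154 113 112 115 113 113 107  75]
 [177 182 159 123 114 113 112 115 113  85]
 [180 183 182 167 116 113 114 114 113  94]
 [182 181 184 176 131 116 114 117 114  95]
 [180 184 181 179 130 113 115 116 114  83]
 [177 183 170 172 128 114 115 118 101  74]
 [158 174 134 124 118 115 115 104  80  61]]
[[1397 1397 1393 1389 1333 1329 1337 1334 1335 1367 1398 1400 1395 1397]
 [1398 1397 1395 1336 1330 1334 1335 1330 1331 1335 1340 1373 1394 1397]
 [1394 1395 1335 1330 1330 1334 1330 1333 1333 1335 1327 1349 1371 1396]
 [1398 1397 1336 1328 1329 1327 1339 1331 1325 1328 1330 1335 1363 1392]
 [1395 1334 1332    0 1329 1330 1332 1329 1329 1331 1331 1332 1361 1374]
 [1390 1334 1333 1335 1329 1326 1334 1330 1332 1333 1335 1332 1354 1378]
 [1396 1393 1330 1332 1330 1329 1333 1330 1328 1327 1333 1333 1362 1383]
 [1389 1389 1333 1330 1328 1331 1331 1334 1328 1331 1329 1352 1363 1387]
 [1389 1386 1392 1331 1332 1330 1327 1331 1331 1333 1347 1359 1375 1396]
 [1390 1388 1388 1389 1390 1329 1325 1325 1334 1350 1359 1377 1393 1390]
 [1392 1383 1392 1394 1391 1396 1387 1392 1391 1388 1396 1391 1397 1389]]
```

View pics/tc.png

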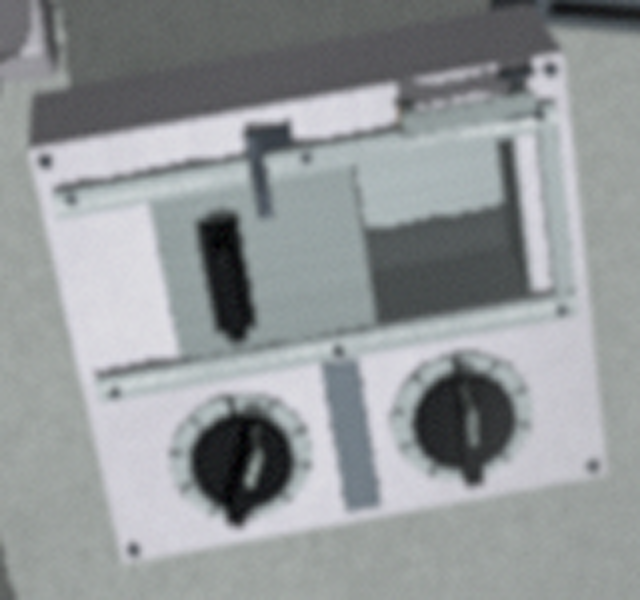

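View pics/sc.png

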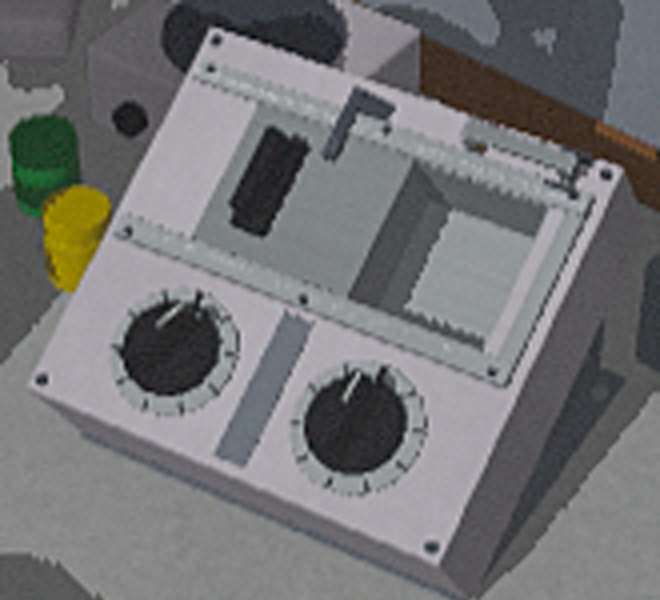

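The crops show the panel corners clearly. In tc they are (30,148), (565,55), (125,563) and (608,468). The gate's right edge runs from (355,165) to (375,320), and the grip is near (228,270). Both dials sit near zero.

```bash
python3 - <<'E'
from h import *
t=load('top0');s=load('side0')
q=np.array([[142,148,0],[142,-148,0],[-125,148,0],[-125,-148,0]])/1000
T=np.array([[30,148],[565,55],[125,563],[608,468]])/4+[248,130]-.375
S=np.array([[207,30],[628,170],[32,388],[442,570]])/4+[255,175]-.375
def res(p,which=3):
    W=toW(p,q);r=[]
    if which&1:r+=[proj(t,w)-m for w,m in zip(W,T)]
    if which&2:r+=[proj(s,w)-m for w,m in zip(W,S)]
    return np.ravel(r)
for w in (1,2,3):
    f=least_squares(res,[.6,0,.15],args=(w,)); print(w,np.round(f.x,4),np.round(f.fun,1))
p=f.x; np.save('p.npy',p)
def onpanel(c,u,v,h):
    o,d=ray(c,u,v); r,t0=panel(*p); o=r.inv().apply(o-t0);d=r.inv().apply(d); return (o+d*(h-o[2])/d[2])*1000
tc=lambda u,v,h:np.round(onpanel(t,u/4+248-.375,v/4+130-.375,h/1000),1)
sc=lambda u,v,h:np.round(onpanel(s,u/4+255-.375,v/4+175-.375,h/1000),1)
print('gate R',tc(357,180,4),tc(376,315,4),sc(412,165,4),sc(357,290,4),'L',tc(152,220,4),tc(176,340,4))
print('grip',sc(285,135,41),sc(250,222,41),tc(218,218,41),tc(236,335,41))
print('dl',sc(160,325,42.5),sc(185,304,42.5),'dr',sc(345,400,42.5),sc(358,376,42.5))
print('dltop',tc(262,435,42.5),tc(250,485,42.5),tc(235,520,42.5),'dr',tc(463,390,42.5),tc(475,440,42.5),tc(473,480,42.5))
print('nose',sc(480,148,7))
# jar cap
I=t['range_z'];v,u=np.mgrid[205:245,170:212]
P=np.array([ (lambda o,d:o+d*I[b,a])(*ray(t,a,b)) for a,b in zip(u.ravel(),v.ravel()) if I[b,a]>0])
m=P[abs(P[:,2]-.062)<.012]; print('jar n',len(m)); c,r=cv2.minEnclosingCircle((m[:,:2]*1000).astype(np.float32)); print(c,r,m.mean(0),np.percentile(m,[2,98],0))
E
```

```text
1 [ 0.5848 -0.0275  0.1893] [-0.1  0.2 -0.1 -1.1 -0.1 -0.1  0.3  1.1]
2 [ 0.5814 -0.028   0.1934] [ 1.2 -0.2 -0.4 -0.2 -1.   0.8  0.2 -0.4]
3 [ 0.5836 -0.0274  0.1908] [-0.2  0.8 -0.2 -0.6 -0.   0.4  0.3  1.5  1.8 -0.7  0.  -0.6 -0.5  0.1
  0.4 -1. ]
gate R [ 92.4 -25.4   4. ] [  9.2 -24.1   4. ] [ 96.9 -22.    4. ] [  9.8 -25.3   4. ] L [91.2 90.1  4. ] [16.7 90.5  4. ]
grip [76.7 47.9 41. ] [17.1 42.8 41. ] [100.2  53.7  41. ] [30.2 56.1 41. ]
dl [-63.6  65.4  42.5] [-45.7  56.7  42.5] dr [-63.7 -64.1  42.5] [-47.5 -65.   42.5]
dltop [-33.2  52.3  42.5] [-63.4  64.3  42.5] [-84.2  76.6  42.5] dr [-28.4 -63.6  42.5] [-61.5 -66.5  42.5] [-87.1 -62.1  42.5]
nose [120.8 -59.    7. ]
jar n 336
(568.2017822265625, 314.44976806640625) 25.62442970275879 [0.56791254 0.31355203 0.0617073 ] [[0.54502233 0.29037393 0.05512235]
 [0.58998109 0.33680962 0.06704987]]
```

```bash
cat >> h.py <<'E'
from cell import status
P0=np.load('p.npy')
def Rpan(a=0.,tilt=0.): # a: turn about tool y axis (clockwise on face positive); 
    return panel(*P0)[0]*R.from_euler('z',-a)*R.from_euler('x',-np.pi/2)
def goto(label,pos,Rt,base=None):
    """row from base pose (pos,R) - default measured"""
    if base is None:
        s=status.observe(); base=(s['tool_pos'],R.from_euler('xyz',s['tool_rot']))
    sh=base[1].inv().apply(pos-base[0])*100; rv=(base[1].inv()*Rt).as_rotvec()
    print(label,'row',np.round(sh,2).tolist(),np.round(rv,3).tolist(),'world',np.round(pos,3),'rows>=',int(max(np.linalg.norm(sh)/5,np.degrees(np.linalg.norm(rv))/8.59))+1)
def pan(x,y,z): return toW(P0,np.array([x,y,z])/1000)
def where():
    s=status.observe(); r,t=panel(*P0); Rt=R.from_euler('xyz',s['tool_rot'])
    print('t',round(s['time'],2),'panel',np.round(r.inv().apply(s['tool_pos']-t)*1000,1),'relrot',np.round((Rpan().inv()*Rt).as_rotvec(),3),'F',np.round(r.inv().apply(s['contact_force']),1),'op',round(s['opening'],4), 'W',np.round(s['tool_pos'],4))
E
python3 - <<'E'
from h import *
goto('above gate',pan(45,14,100),Rpan())
goto('at gate',pan(45,14,20),Rpan())
goto('push',pan(45,61,20),Rpan(),(pan(45,14,20),Rpan()))
E
```

```text
above gate row [51.92, -3.23, -29.53] [0.176, -0.619, -0.532] world [ 0.567 -0.016  0.259] rows>= 12
at gate row [55.29, 3.58, -27.04] [0.176, -0.619, -0.532] world [ 0.608 -0.008  0.191] rows>= 13
push row [-0.0, -0.0, 4.7] [0.0, 0.0, 0.0] world [0.599 0.038 0.191] rows>= 1
```

```bash
python3 -m pendant '[[[51.92,-3.23,-29.53,0.176,-0.619,-0.532,0],[51.92,-3.23,-29.53,0.176,-0.619,-0.532,0],[51.92,-3.23,-29.53,0.176,-0.619,-0.532,0],[51.92,-3.23,-29.53,0.176,-0.619,-0.532,0],[51.92,-3.23,-29.53,0.176,-0.619,-0.532,0],[51.92,-3.23,-29.53,0.176,-0.619,-0.532,0],[51.92,-3.23,-29.53,0.176,-0.619,-0.532,0],[51.92,-3.23,-29.53,0.176,-0.619,-0.532,0],[51.92,-3.23,-29.53,0.176,-0.619,-0.532,0],[51.92,-3.23,-29.53,0.176,-0.619,-0.532,0],[51.92,-3.23,-29.53,0.176,-0.619,-0.532,0],[51.92,-3.23,-29.53,0.176,-0.619,-0.532,0],[51.92,-3.23,-29.53,0.176,-0.619,-0.532,0],[51.92,-3.23,-29.53,0.176,-0.619,-0.532,0],[51.92,-3.23,-29.53,0.176,-0.619,-0.532,0],[51.92,-3.23,-29.53,0.176,-0.619,-0.532,0]]]' 20; python3 -c "
from h import *
where()"
```

```text
time: 1.75
tool_pos: [0.5666, -0.0149, 0.2585]
tool_rot: [-1.569, -0.55, 0.191]
contact_force: [0.1, -0.8, 0.4]
opening: 0.0003
t 1.75 panel [ 44.4  15.5 100. ] relrot [ 0.002 -0.    -0.   ] F [ 0.1 -0.8  0.4] op 0.0003 W [ 0.5666 -0.0149  0.2585]
```

```bash
python3 -c "
from h import *
from cell import viewer
c=viewer.read_camera('wrist'); np.savez('w1.npz',**c); cv2.imwrite('pics/w1.png',c['image'][:,:,::-1])"
python3 -m pendant '[[[0,4,0,0,0,0,0],[0,8,0,0,0,0,0],[0,8,0,0,0,0,0],[0,8,1,0,0,0,0],[0,8,1.6,0,0,0,0],[0,8,2.2,0,0,0,0],[0,8,2.8,0,0,0,0],[0,8,3.4,0,0,0,0],[0,8,4.0,0,0,0,0],[0,8,4.55,0,0,0,0],[0,8,4.55,0,0,0,0]]]'; python3 -c "
from h import *
where()"
```

```text
time: 2.9
tool_pos: [0.6002, 0.0363, 0.193]
tool_rot: [-1.573, -0.555, 0.191]
contact_force: [0.5, -4.7, 0.1]
opening: 0.0006
t 2.9 panel [46.6 59.4 21.9] relrot [-0.002 -0.001 -0.005] F [-0.3 -4.8  0.3] op 0.0006 W [0.6002 0.0363 0.193 ]
```

View pics/w1.png

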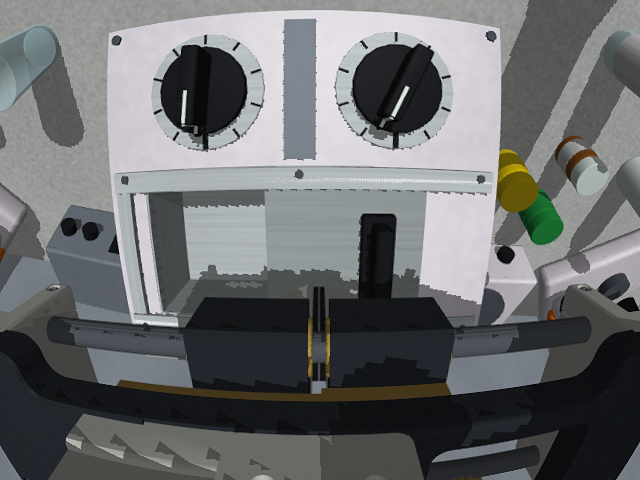

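```bash
python3 -m pendant '[[[0,0,-0.4,0,0,0,0],[0,-5,-0.4,0,0,0,0],[0,-10,-0.4,0,0,0,0],[0,-14,-0.4,0,0,0,0],[0,-14,-0.4,0,0,0,0]]]'; python3 -c "
from h import *
from cell import viewer
where()
c=viewer.read_camera('wrist'); np.savez('w2.npz',**c); cv2.imwrite('pics/w2.png',c['image'][:,:,::-1])
Rg=R.from_euler('z',P0[2])*R.from_euler('x',-np.pi/2)
j=np.array([.568,.314,.0])
goto('over jar',j+[0,0,.26],Rg);goto('mid',j+[0,0,.031],Rg)
"
```

```text
time: 3.4
tool_pos: [0.5288, 0.0183, 0.3172]
tool_rot: [-1.575, -0.562, 0.193]
contact_force: [-0.1, -0.9, 0.1]
opening: 0.0004
t 3.4 panel [ 48.9  55.3 166.1] relrot [-0.003 -0.002 -0.012] F [-0.2 -0.9  0.2] op 0.0004 W [0.5288 0.0183 0.3172]
over jar row [5.16, 9.57, 28.28] [0.002, 0.0, 0.558] world [0.568 0.314 0.26 ] rows>= 7
mid row [-6.97, 28.99, 28.33] [0.002, 0.0, 0.558] world [0.568 0.314 0.031] rows>= 9
```

View pics/w2.png

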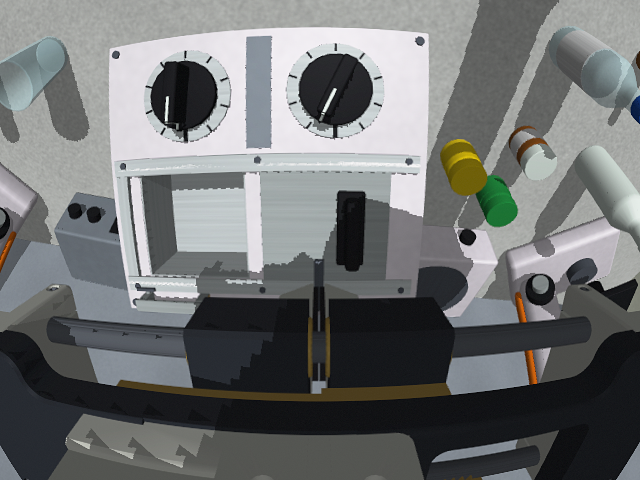

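The gate is now far enough open to clear the whole compartment: the white strip at (255,215) lies between the compartment wall and the gate edge. The jar shows at (532,152). I'll go to it now.

```bash
python3 -m pendant '[[[5.16,9.57,28.28,0.002,0,0.558,8],[5.16,9.57,28.28,0.002,0,0.558,8],[5.16,9.57,28.28,0.002,0,0.558,8],[5.16,9.57,28.28,0.002,0,0.558,8],[5.16,9.57,28.28,0.002,0,0.558,8],[5.16,9.57,28.28,0.002,0,0.558,8],[5.16,9.57,28.28,0.002,0,0.558,8],[5.16,9.57,28.28,0.002,0,0.558,8],[5.16,9.57,28.28,0.002,0,0.558,8],[5.16,9.57,28.28,0.002,0,0.558,8],[5.16,9.57,28.28,0.002,0,0.558,8],[5.16,9.57,28.28,0.002,0,0.558,8]]]' 20; python3 -c "
from h import *
from cell import viewer
where()
c=viewer.read_camera('wrist'); np.savez('w3.npz',**c); cv2.imwrite('pics/w3.png',c['image'][:,:,::-1])
Rg=R.from_euler('z',P0[2])*R.from_euler('x',-np.pi/2)
j=np.array([.568,.314,.0])
goto('jar',j+[0,0,.031],Rg)
# jar cap centre by wrist: predicted pixel of cap
def fish(P):
    p=c['camera_from_world'][:3,:3]@P+c['camera_from_world'][:3,3]; q=np.array([p[0],-p[1],-p[2]])
    th=np.arctan2(np.hypot(q[0],q[1]),q[2]); f=np.arctan2(q[1],q[0]); return c['cx']+c['fx']*th*np.cos(f),c['cy']+c['fx']*th*np.sin(f)
a=np.linspace(0,6.28,13)[:-1]
pts=[fish(j+[.025*np.cos(x),.025*np.sin(x),.062]) for x in a]; print(np.round(pts[::3]))
im=c['image'][:,:,::-1].copy()
for q in pts: cv2.circle(im,tuple(int(round(x)) for x in q),2,(255,0,255),-1)
cv2.imwrite('pics/w3.png',im)
"
```

```text
time: 4.65
tool_pos: [0.5678, 0.3131, 0.2568]
tool_rot: [-1.568, 0.006, 0.19]
contact_force: [0.6, 0.6, 0.3]
opening: 0.08
t 4.65 panel [ 97.6 337.4  65.4] relrot [0.003 0.002 0.556] F [ 0.8  0.5 -0.2] op 0.08 W [0.5678 0.3131 0.2568]
jar row [0.17, 22.56, -0.01] [-0.003, -0.001, -0.006] world [0.568 0.314 0.031] rows>= 5
[[314. 240.]
 [344. 220.]
 [324. 190.]
 [294. 211.]]
```

View pics/w3.png

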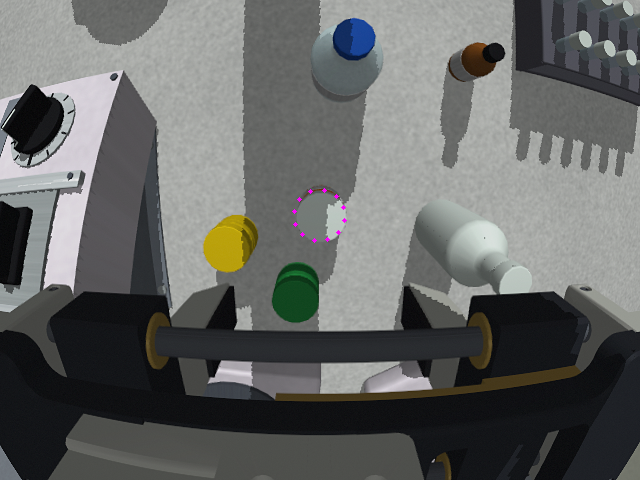

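The predicted cap circle sits right on the white cap at (320,215), and there is room around it. I'll descend and grip.

```bash
python3 -m pendant '[[[0.17,5,0,0,0,-0.006,8],[0.17,10,0,0,0,-0.006,8],[0.17,14,0,0,0,-0.006,8],[0.17,18,0,0,0,-0.006,8],[0.17,20.5,0,0,0,-0.006,8],[0.17,22,0,0,0,-0.006,8],[0.17,22.5,0,0,0,-0.006,8],[0.17,22.5,0,0,0,-0.006,8],[0.17,22.5,0,0,0,-0.006,4],[0.17,22.5,0,0,0,-0.006,4],[0.17,22.5,0,0,0,-0.006,4],[0.17,22.5,0,0,0,-0.006,4],[0.17,22.5,0,0,0,-0.006,4],[0.17,22.5,0,0,0,-0.006,4],[0.17,22.5,0,0,0,-0.006,4]]]' 20; python3 -c "
from h import *
where()"
```

```text
time: 6.2
tool_pos: [0.5678, 0.3151, 0.0316]
tool_rot: [-1.568, -0.0, 0.191]
contact_force: [-1.7, -0.0, 4.3]
opening: 0.0495
t 6.2 panel [ -19.8  339.3 -126.8] relrot [0.003 0.    0.55 ] F [0.9 0.3 4.5] op 0.0495 W [0.5678 0.3151 0.0316]
```

```bash
python3 -m pendant '[[[0,-1,0,0,0,0,4],[0,-4,0,0,0,0,4],[0,-9,0,0,0,0,4],[0,-14,0,0,0,0,4],[0,-19,0,0,0,0,4],[0,-23,0,0,0,0,4],[0,-25,0,0,0,0,4],[0,-25,0,0,0,0,4],[0,-25,0,0,0,0,4]]]'; python3 -c "
from h import *
where()
goto('above',pan(52,-65,115),Rpan())"
```

```text
time: 7.1
tool_pos: [0.5675, 0.314, 0.2799]
tool_rot: [-1.568, 0.002, 0.191]
contact_force: [0.8, -0.3, -1.0]
opening: 0.0498
t 7.1 panel [109.5 338.3  85.2] relrot [0.003 0.    0.552] F [ 0.1 -0.4 -1.2] op 0.0498 W [0.5675 0.314  0.2799]
above row [-6.49, 0.38, -40.33] [-0.003, -0.0, -0.552] world [ 0.58  -0.094  0.275] rows>= 9
```

```bash
python3 -m pendant '[[[-1,-1,-4,0,0,-0.09,4],[-2,-1,-8.5,0,0,-0.19,4],[-3.2,-0.8,-13,0,0,-0.3,4],[-4.4,-0.6,-17.5,0,0,-0.42,4],[-5.4,-0.4,-22,0,0,-0.5,4],[-6.49,0,-26.5,-0.003,0,-0.552,4],[-6.49,0.2,-31,-0.003,0,-0.552,4],[-6.49,0.38,-35,-0.003,0,-0.552,4],[-6.49,0.38,-38.5,-0.003,0,-0.552,4],[-6.49,0.38,-40.33,-0.003,0,-0.552,4],[-6.49,0.38,-40.33,-0.003,0,-0.552,4],[-6.49,0.38,-40.33,-0.003,0,-0.552,4],[-6.49,0.38,-40.33,-0.003,0,-0.552,4]]]'; python3 -c "
from h import *
from cell import viewer
where()
goto('in',pan(52,-65,-42),Rpan())
c=viewer.read_camera('wrist'); np.savez('w4.npz',**c)
def fish(P):
    p=c['camera_from_world'][:3,:3]@P+c['camera_from_world'][:3,3]; q=np.array([p[0],-p[1],-p[2]])
    th=np.arctan2(np.hypot(q[0],q[1]),q[2]); f=np.arctan2(q[1],q[0]); return c['cx']+c['fx']*th*np.cos(f),c['cy']+c['fx']*th*np.sin(f)
im=c['image'][:,:,::-1].copy()
for q in [(-125,148,0),(-125,-148,0),(0,-117,0),(0,-13,0),(104,-117,0),(104,-13,0),(0,-117,-75),(0,-13,-75),(-3,0,8),(-13,0,8),(0,-122+120,4)]:
    cv2.circle(im,tuple(int(round(x)) for x in fish(pan(*q))),2,(255,0,255),-1)
cv2.imwrite('pics/w4.png',im)"
```

```text
time: 8.4
tool_pos: [0.5801, -0.0927, 0.2748]
tool_rot: [-1.569, -0.549, 0.191]
contact_force: [-0.8, -0.1, -1.2]
opening: 0.0493
t 8.4 panel [ 51.7 -63.4 114.7] relrot [0.002 0.    0.001] F [-1.3  0.1 -0.6] op 0.0493 W [ 0.5801 -0.0927  0.2748]
in row [0.04, 15.67, -0.19] [-0.002, -0.0, -0.001] world [ 0.661 -0.079  0.141] rows>= 4
```

View pics/w4.png

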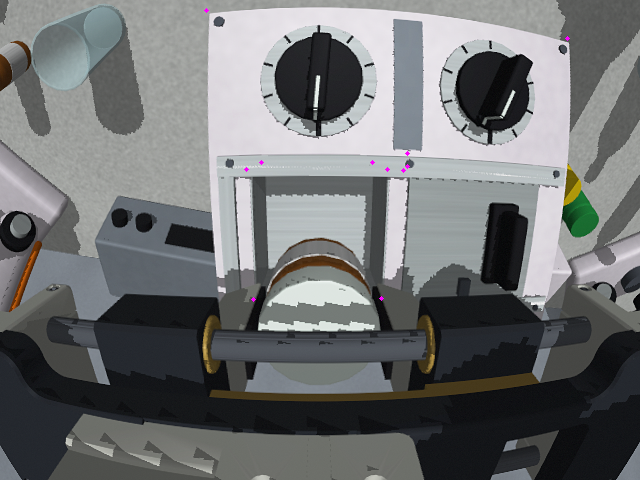

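The overlay agrees to about 3 mm. The compartment mouth is at about (252–387, 176) and the rail is some 5 px below the prediction. The jar is centred, so I'll descend slowly.

```bash
python3 -m pendant '[[[0,3,-0.1,0,0,0,4],[0,6,-0.1,0,0,0,4],[0,8.5,-0.1,0,0,0,4],[0,10.5,-0.1,0,0,0,4],[0,12,-0.1,0,0,0,4],[0,13,-0.1,0,0,0,4],[0,14,-0.1,0,0,0,4],[0,14.8,-0.1,0,0,0,4],[0,15.3,-0.1,0,0,0,4],[0,15.3,-0.1,0,0,0,4],[0,15.3,-0.1,0,0,0,4]]]'; python3 -c "
from h import *
where()"
```

```text
time: 9.55
tool_pos: [0.6598, -0.0799, 0.146]
tool_rot: [-1.571, -0.552, 0.191]
contact_force: [0.3, -0.1, -0.3]
opening: 0.0492
t 9.55 panel [ 53.2 -66.  -37.3] relrot [-0.     0.    -0.002] F [ 0.1 -0.2 -0.4] op 0.0492 W [ 0.6598 -0.0799  0.146 ]
```

Free so far. I'll lower it the last few millimetres.

```bash
python3 -m pendant '[[[0,0.1,0,0,0,0,4],[0,0.2,0,0,0,0,4],[0,0.3,0,0,0,0,4],[0,0.4,0,0,0,0,4],[0,0.4,0,0,0,0,4],[0,0.4,0,0,0,0,4]]]'; python3 -c "
from h import *
where()"; python3 -m pendant '[[[0,0.05,0,0,0,0,4],[0,0.1,0,0,0,0,4],[0,0.15,0,0,0,0,4],[0,0.15,0,0,0,0,4]]]'; python3 -c "
from h import *
where()"
```

```text
time: 10.15
tool_pos: [0.6618, -0.0794, 0.1422]
tool_rot: [-1.571, -0.551, 0.19]
contact_force: [-0.8, 0.5, -2.2]
opening: 0.0494
t 10.15 panel [ 53.  -65.9 -41.6] relrot [ 0.     0.    -0.001] F [-1.7  0.7 -1.5] op 0.0494 W [ 0.6618 -0.0794  0.1422]
time: 10.55
tool_pos: [0.6625, -0.0792, 0.1409]
tool_rot: [-1.571, -0.551, 0.19]
contact_force: [0.3, -0.2, -0.8]
opening: 0.0496
t 10.55 panel [ 52.9 -65.8 -43.1] relrot [ 0.     0.    -0.001] F [-0.2 -0.2 -0.8] op 0.0496 W [ 0.6625 -0.0792  0.1409]
```

```bash
for i in 1 2 3; do python3 -m pendant '[[[0,0.05,0,0,0,0,4],[0,0.1,0,0,0,0,4],[0,0.1,0,0,0,0,4]]]' >/dev/null; python3 -c "
from h import *
where()"; done
```

```text
t 10.85 panel [ 53.  -65.9 -43.8] relrot [-0.     0.    -0.001] F [-1.7  0.5  3.7] op 0.0496 W [ 0.663  -0.0792  0.1404]
t 11.15 panel [ 53.1 -65.9 -43.8] relrot [-0.    -0.    -0.002] F [-5.1  1.  15.2] op 0.0495 W [ 0.6631 -0.0792  0.1404]
t 11.45 panel [ 53.3 -65.9 -44.1] relrot [-0.    -0.001 -0.002] F [-6.7  2.1 23.5] op 0.0496 W [ 0.6633 -0.0792  0.1403]
```

The jar is on the floor at the expected depth, pressed with 23 N. I'll relax the press, open a little and withdraw.

```bash
python3 -m pendant '[[[0,-0.1,0,0,0,0,4],[0,-0.2,0,0,0,0,4],[0,-0.2,0,0,0,0,5.5],[0,-0.2,0,0,0,0,5.7],[0,-0.2,0,0,0,0,5.7],[0,-0.2,0,0,0,0,5.7],[0,-0.2,0,0,0,0,5.7]]]'>/dev/null; python3 -c "
from h import *
where()"; python3 -m pendant '[[[0,-0.6,0,0,0,0,5.7],[0,-1.5,0,0,0,0,5.7],[0,-3,0,0,0,0,5.7],[0,-5,0,0,0,0,5.7],[0,-8,0,0,0,0,5.7],[0,-12,0,0,0,0,5.7],[0,-16,0,0,0,0,5.7],[0,-18,0,0,0,0,5.7],[0,-18,0,0,0,0,5.7],[0,-18,0,0,0,0,5.7]]]'>/dev/null; python3 -c "
from h import *
from cell import viewer
where()
c=viewer.read_camera('wrist'); np.savez('w5.npz',**c); cv2.imwrite('pics/w5.png',c['image'][:,:,::-1])
goto('left of bar',pan(52,125,130),Rpan())"
```

```text
t 12.15 panel [ 53.  -65.9 -44.1] relrot [ 0.     0.    -0.001] F [0.4 0.2 0.4] op 0.0572 W [ 0.6631 -0.0791  0.1401]
t 13.15 panel [ 52.8 -65.9 136.7] relrot [-0.001  0.    -0.002] F [-0.1  0.   0.4] op 0.0571 W [ 0.5702 -0.0972  0.2941]
left of bar row [-0.03, 0.57, 19.07] [-0.0, -0.001, 0.001] world [0.537 0.091 0.288] rows>= 4
```

View pics/w5.png

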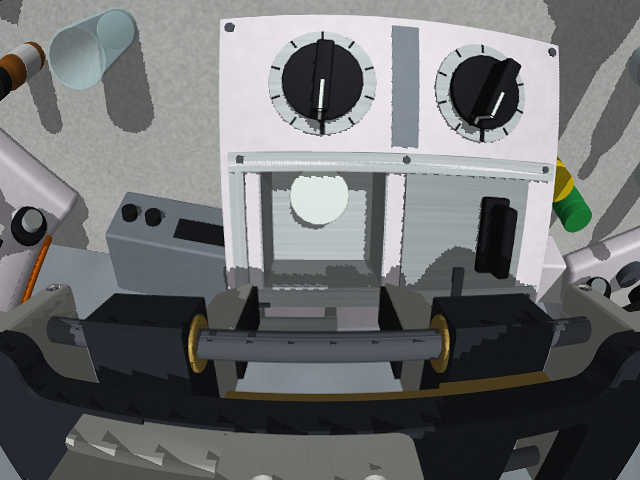

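```bash
cat >> h.py <<'E'
def wpan(c,u,v,h):
    "wrist fisheye pixel -> panel mm at height h mm"
    a=np.array([u-c['cx'],v-c['cy']])/c['fx']; th=np.hypot(*a); s=np.sin(th)/th if th>1e-9 else 1
    d=np.array([a[0]*s,-a[1]*s,-np.cos(th)]); T=np.linalg.inv(c['camera_from_world'])
    r,t=panel(*P0); o=r.inv().apply(T[:3,3]-t); d=r.inv().apply(T[:3,:3]@d); return np.round((o+d*(h/1000-o[2])/d[2])*1000,1)
E
python3 - <<'E'
from h import *
c=load('w5')
m=(c['image'].min(2)>150).astype(np.uint8); 
n,l,st,ce=cv2.connectedComponentsWithStats(m[178:235,280:360])
print(st,ce)
for q in [(291,197),(349,197),(319,176),(319,223),(319,200)]: print('cap',q,wpan(c,*q,-13))
print('jar top by range',c['range_z'][200,320])
print('mouth',wpan(c,260,200,0),wpan(c,386,200,0),'rail',wpan(c,320,155,8),wpan(c,320,171,8))
print('corners',wpan(c,222,17,0),wpan(c,560,47,0))
print('gate R',wpan(c,403,210,4),wpan(c,405,190,4),'bar',wpan(c,484,200,41),wpan(c,508,200,41),wpan(c,487,275,41))
print('dialR disc',wpan(c,322,30,0),wpan(c,322,136,0),wpan(c,268,84,0),wpan(c,376,84,0))
print('dialL',wpan(c,436,87,0),wpan(c,525,100,0),wpan(c,484,44,0),wpan(c,478,142,0))
print('lineR',wpan(c,321,80,42.5),wpan(c,321,114,42.5),'lineL',wpan(c,505,88,42.5),wpan(c,493,115,42.5))
E
```

```text
[[   0    0   80   52  577]
 [   0    0   80   57 3983]] [[34.09185442 21.31542461]
 [40.28345468 28.96836555]]
cap (291, 197) [ 28.6 -89.4 -13. ]
cap (349, 197) [ 28.6 -40.9 -13. ]
cap (319, 176) [ 11.  -65.9 -13. ]
cap (319, 223) [ 51. -66. -13.]
cap (319, 200) [ 31.2 -65.9 -13. ]
jar top by range 0.31044036
mouth [  28.6 -113.6    0. ] [ 28.5 -11.7   0. ] rail [ -7.6 -65.2   8. ] [  4.8 -65.2   8. ]
corners [-123.9 -143.5    0. ] [-120.   151.9    0. ]
gate R [35.8  1.9  4. ] [19.5  2.8  4. ] bar [19.6 55.6 41. ] [18.8 76.4 41. ] [78.9 66.1 41. ]
dialR disc [-108.3  -63.6    0. ] [-22.2 -63.6   0. ] [ -64.4 -105.6    0. ] [-64.5 -21.5   0. ]
dialL [-65.3  27.6   0. ] [-63.6 111.4   0. ] [-107.7   71.2    0. ] [-22.6  66.    0. ]
lineR [-60.4 -64.6  42.5] [-37.1 -64.6  42.5] lineL [-64.4  68.2  42.5] [-43.2  58.4  42.5]
```

Checked: the jar stands upright in the compartment, resting against the lower wall at x≈25 and y≈-67, which is inside the window. The gate is at about 0.121. Next I'll close the fingers, go left of the grip bar and descend.

```bash
python3 -m pendant '[[[0,0,4,0,0,0,0],[0,0,9,0,0,0,0],[0,0,13.5,0,0,0,0],[0,0,16.5,0,0,0,0],[0,0,18,0,0,0,0],[0,3,18,0,0,0,0],[0,7,18,0,0,0,0],[0,10,18,0,0,0,0],[0,11.7,18,0,0,0,0],[0,11.7,18,0,0,0,0],[0,11.7,18,0,0,0,0]]]'>/dev/null; python3 -c "
from h import *
where()"
```

```text
t 14.3 panel [ 52.  114.5  18.2] relrot [0.001 0.    0.001] F [-0.1 -0.2 -0.5] op 0.0003 W [0.5961 0.0916 0.1927]
```

```bash
python3 -m pendant '[[[0,-0.2,-1,0,0,0,0],[0,-0.2,-2,0,0,0,0],[0,-0.2,-2.8,0,0,0,0],[0,-0.2,-3.6,0,0,0,0],[0,-0.2,-4.4,0,0,0,0],[0,-0.2,-5.2,0,0,0,0],[0,-0.2,-6,0,0,0,0],[0,-0.2,-6.8,0,0,0,0],[0,-0.2,-7.6,0,0,0,0],[0,-0.2,-8.4,0,0,0,0],[0,-0.2,-9.2,0,0,0,0],[0,-0.2,-10,0,0,0,0],[0,-0.2,-10.8,0,0,0,0],[0,-0.2,-11.5,0,0,0,0],[0,-0.2,-12.2,0,0,0,0],[0,-0.2,-12.8,0,0,0,0],[0,-0.2,-12.8,0,0,0,0]]]'>/dev/null; python3 -c "
from h import *
where()"; python3 -m pendant '[[[0,0,-0.3,0,0,0,0],[0,0,-0.6,0,0,0,0],[0,0,-0.8,0,0,0,0],[0,0,-0.8,0,0,0,0]]]'>/dev/null; python3 -c "
from h import *
where()"
```

```text
t 16.0 panel [ 53.  -13.   21.9] relrot [ 0.001 -0.    -0.001] F [-0.2  4.5 -0.5] op 0.0006 W [ 0.6193 -0.0338  0.1964]
t 16.4 panel [ 52.8 -17.7  21.9] relrot [ 0.007 -0.    -0.   ] F [ 2.5 18.9  5.6] op 0.0003 W [ 0.62   -0.0385  0.1963]
```

```bash
python3 -m pendant '[[[0,0,-0.15,0,0,0,0],[0,0,-0.3,0,0,0,0],[0,0,-0.3,0,0,0,0]]]'>/dev/null; python3 -c "
from h import *
where()"
```

```text
t 16.7 panel [ 52.7 -17.9  22. ] relrot [ 0.011 -0.001  0.001] F [ 5.7 28.6  7.2] op 0.0004 W [ 0.6199 -0.0386  0.1963]
```

```bash
python3 -m pendant '[[[0,0,0.6,0,0,0,0],[0,0,1.2,0,0,0,0],[0,-4,1.2,0,0,0,0],[0,-9,1.2,0,0,0,0],[-3,-13,1.2,0,0,0,0],[-6,-14,1.2,0,0,0,0],[-8,-14,1.2,0,0,0,0],[-8,-14,1.2,0,0,0,0],[-8,-14,1.2,0,0,0,0]]]'>/dev/null; python3 -c "
from h import *
from cell import viewer
where()
c=viewer.read_camera('wrist'); np.savez('w6.npz',**c); cv2.imwrite('pics/w6.png',c['image'][:,:,::-1])"
```

```text
t 17.6 panel [-26.5 -13.7 161.4] relrot [-0.002  0.001 -0.003] F [ 0.8 -0.6  0.5] op 0.0003 W [ 0.4812 -0.0612  0.2738]
```

View pics/w6.png

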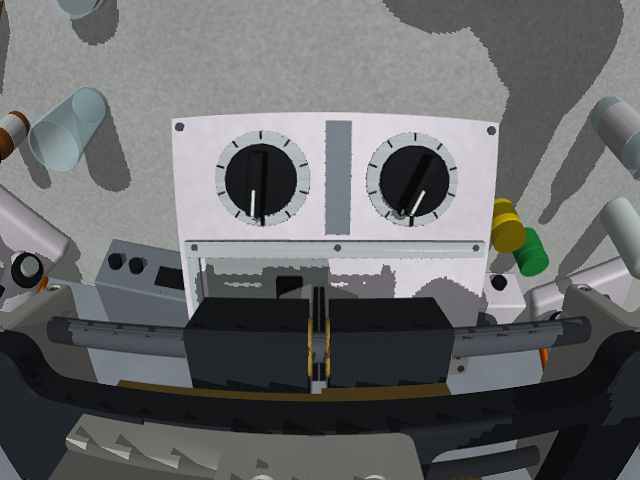

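```bash
python3 - <<'E'
from h import *
from cell import viewer
c=load('w6')
print('gate L',wpan(c,330,268,4),wpan(c,329,255,4))
print('dialR rim',wpan(c,215,178,0),wpan(c,310,178,0),wpan(c,263,131,0),wpan(c,263,225,0))
print('dialL rim',wpan(c,366,179,0),wpan(c,458,179,0),wpan(c,411,131,0),wpan(c,411,227,0))
print('lineR',wpan(c,253,190,42.5),wpan(c,253,217,42.5),'lineL',wpan(c,424,191,42.5),wpan(c,412,215,42.5))
print('wingR bottomtop',wpan(c,259,152,42.5),'wingL',wpan(c,433,155,42.5))
s=viewer.read_camera('side'); np.savez('side1.npz',**s); t=viewer.read_camera('top'); np.savez('top1.npz',**t)
a=cv2.resize(s['image'][190:265,330:415,::-1],None,fx=4.5,fy=4.5,interpolation=cv2.INTER_CUBIC)
b=cv2.resize(t['image'][140:215,320:405,::-1],None,fx=4.5,fy=4.5,interpolation=cv2.INTER_CUBIC)
cv2.imwrite('pics/s1.png',np.hstack([a,b]))
E
```

```text
gate L [15.4 -4.   4. ] [ 3.1 -5.   4. ]
dialR rim [ -66.8 -105.5    0. ] [-65.2 -21.6   0. ] [-106.4  -61.4    0. ] [-23.7 -63.7   0. ]
dialL rim [-64.5  26.7   0. ] [-66.9 111.1   0. ] [-107.5   65.4    0. ] [-21.9  69.    0. ]
lineR [-61.4 -63.7  42.5] [-40.5 -64.6  42.5] lineL [-61.2  66.8  42.5] [-42.2  58.2  42.5]
wingR bottomtop [-90.1 -58.3  42.5] wingL [-89.3  72.8  42.5]
```

View pics/s1.png

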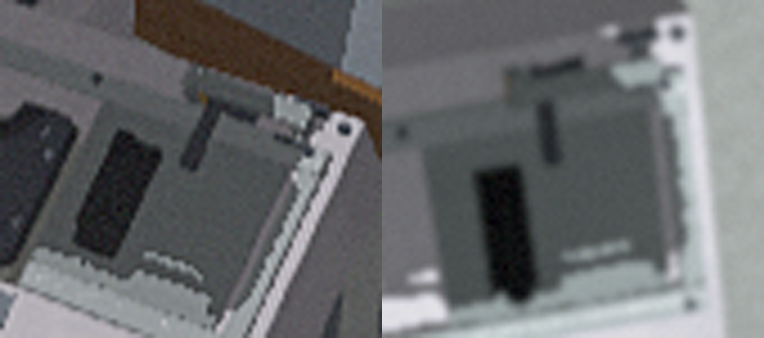

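The gate's left edge measures y≈-7.5, which is home, and it held against a 28 N push. The brass nose is back at its original resting pixel, so the catch is down. The left dial reads about +0.42 and the right about +0.03. Now the left dial.

```bash
python3 - <<'E'
from h import *
print(np.round(status.observe()['qpos'],2)); where()
goto('above L',pan(-67,67,70),Rpan(.42)); goto('on L',pan(-67,67,17),Rpan(.42))
E
```

```text
[-0.51 -0.03  1.98  0.49  0.81 -2.55]
t 17.75 panel [-26.2 -13.3 160.8] relrot [-0.001 -0.    -0.002] F [-0.1 -0.3  0.2] op 0.0003 W [ 0.4817 -0.0606  0.2734]
above L row [-4.1, 9.07, 8.03] [0.0, 0.42, 0.002] world [0.479 0.021 0.175] rows>= 3
on L row [-4.11, 14.37, 8.04] [0.0, 0.42, 0.002] world [0.506 0.026 0.129] rows>= 4
```

```bash
python3 -m pendant '[[[-2,2,3,0,0.14,0,5],[-4.1,5,8.03,0,0.28,0,5],[-4.1,9,8.03,0,0.42,0,5],[-4.1,9,8.03,0,0.42,0,5],[-4.1,9,8.03,0,0.42,0,5]]]'>/dev/null; python3 - <<'E'
from h import *
from cell import viewer
print(np.round(status.observe()['qpos'],2)); where()
goto('on L',pan(-67,67,17),Rpan(.42)); 
c=viewer.read_camera('wrist'); np.savez('w7.npz',**c); cv2.imwrite('pics/w7.png',c['image'][:,:,::-1])
E
```

```text
[-0.28  0.09  2.18  0.6   0.44 -2.12]
t 18.25 panel [-67.9  68.   70.1] relrot [0.002 0.417 0.001] F [ 0.4 -0.9  0.1] op 0.0357 W [0.478  0.0215 0.1743]
on L row [0.13, 5.31, -0.06] [-0.002, 0.003, -0.001] world [0.506 0.026 0.129] rows>= 2
```

View pics/w7.png

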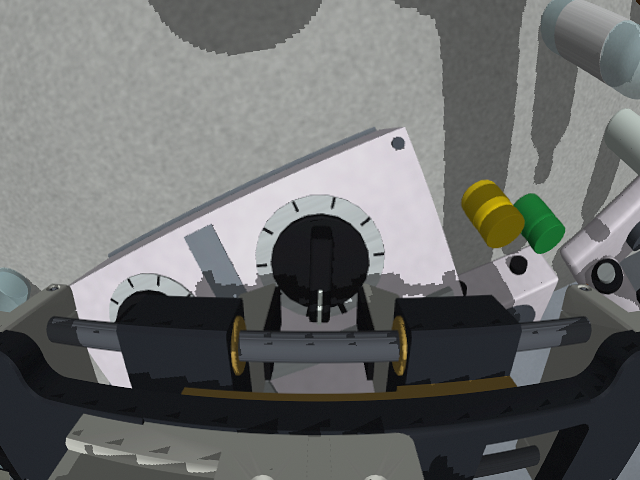

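The wing is centred between the fingers at x≈320 and aligned with the tool. I'll descend and grip.

```bash
python3 -m pendant '[[[0,2,0,0,0,0,5],[0,4,0,0,0,0,5],[0,5.2,0,0,0,0,5],[0,5.2,0,0,0,0,5],[0,5.2,0,0,0,0,0.5],[0,5.2,0,0,0,0,0.5],[0,5.2,0,0,0,0,0.5],[0,5.2,0,0,0,0,0.5],[0,5.2,0,0,0,0,0.5],[0,5.2,0,0,0,0,0.5]]]' 15 >/dev/null; python3 - <<'E'
from h import *
print(np.round(status.observe()['qpos'],2)); where()
E
```

```text
[-0.24  0.23  2.19  0.81  0.31 -2.31]
t 19.3 panel [-67.5  68.6  19.1] relrot [ 0.003  0.42  -0.001] F [4.1 7.1 4.4] op 0.012 W [0.5043 0.0272 0.1311]
```

```bash
python3 -m pendant '[[[0,0,0.1,0,0.12,0,0.5],[0,0,0.1,0,0.24,0,0.5],[0,0,0.1,0,0.36,0,0.5],[0,0,0.1,0,0.48,0,0.5],[0,0,0.1,0,0.6,0,0.5],[0,0,0.1,0,0.72,0,0.5],[0,0,0.1,0,0.837,0,0.5],[0,0,0.1,0,0.837,0,0.5],[0,0,0.1,0,0.837,0,0.5],[0,0,0.1,0,0.837,0,0.5]]]' 15 >/dev/null; python3 - <<'E'
from h import *
print(np.round(status.observe()['qpos'],2)); where()
E
```

```text
[-0.24  0.23  2.19  0.8   0.31 -1.47]
t 20.3 panel [-67.2  68.9  19.1] relrot [ 2.000e-03  1.256e+00 -1.000e-03] F [1.5 4.3 5. ] op 0.0118 W [0.5045 0.0275 0.1312]
```

```bash
python3 -m pendant '[[[0,0,0,0,0,0,3],[0,0,0,0,0,0,5],[0,0,0,0,0,0,5],[0,0,0,0,0,0,5],[0,-3,0,0,0,0,5],[0,-7,0,0,0,0,5],[0,-11,0,0,0,0,5],[0,-14,0,0,0,0,5],[0,-14,0,0,0,0,5],[0,-14,0,0,0,0,5]]]' >/dev/null; python3 - <<'E'
from h import *
from cell import viewer
print(np.round(status.observe()['qpos'],2)); where()
c=viewer.read_camera('wrist'); np.savez('w8.npz',**c)
goto('above R',pan(-67,-65,75),Rpan(.03+np.pi));
E
```

```text
[-0.36 -0.13  2.14  0.44  0.69 -1.14]
t 21.3 panel [-67.6  68.1 159. ] relrot [ 1.000e-03  1.257e+00 -3.000e-03] F [-0.4 -0.2 -0. ] op 0.0503 W [0.4325 0.0128 0.2502]
above R row [12.73, 8.33, -4.0] [-0.001, 1.914, -0.001] world [ 0.501 -0.109  0.179] rows>= 13
```

```bash
python3 -m pendant '[[[3,0,-1,0,0.14,0,5],[6,0,-2,0,0.28,0,5],[9,0,-3,0,0.42,0,5],[12.73,0,-4,0,0.56,0,5],[12.73,0,-4,0,0.7,0,5],[12.73,1,-4,0,0.84,0,5],[12.73,2,-4,0,0.98,0,5],[12.73,3,-4,0,1.12,0,5],[12.73,4,-4,0,1.26,0,5],[12.73,5,-4,0,1.4,0,5],[12.73,6,-4,0,1.54,0,5],[12.73,7,-4,0,1.68,0,5],[12.73,8.33,-4,0,1.82,0,5],[12.73,8.33,-4,0,1.914,0,5],[12.73,8.33,-4,0,1.914,0,5],[12.73,8.33,-4,0,1.914,0,5]]]' >/dev/null; python3 - <<'E'
from h import *
print(np.round(status.observe()['qpos'],2)); where()
goto('on R',pan(-67,-65,18),Rpan(.03+np.pi))
E
```

```text
[-0.61  0.18  2.06  0.7   0.62  0.28]
t 22.95 panel [-67.3 -64.7  74.5] relrot [ 1.000e-03 -3.114e+00 -2.000e-03] F [-0.3 -0.6 -0.3] op 0.0501 W [ 0.5014 -0.1092  0.1783]
on R row [-0.03, 5.64, 0.04] [0.001, 0.002, 0.001] world [ 0.531 -0.104  0.13 ] rows>= 2
```

```bash
python3 -m pendant '[[[0,2,0,0,0,0,5],[0,4,0,0,0,0,5],[0,5.6,0,0,0,0,5],[0,5.6,0,0,0,0,5],[0,5.6,0,0,0,0,0.5],[0,5.6,0,0,0,0,0.5],[0,5.6,0,0,0,0,0.5],[0,5.6,0,0,0,0,0.5],[0,5.6,0,0,0,0,0.5],[0,5.6,0,0,0,0,0.5]]]' 15 >/dev/null; python3 - <<'E'
from h import *
where()
E
```

```text
t 23.95 panel [-66.5 -63.5  19.8] relrot [-2.000e-03 -3.112e+00 -5.000e-03] F [1.3 5.8 6.1] op 0.0118 W [ 0.5298 -0.1025  0.1321]
```

```bash
python3 -m pendant '[[[0,0,0,0,-0.12,0,0.5],[0,0,0,0,-0.24,0,0.5],[0,0,0,0,-0.36,0,0.5],[0,0,0,0,-0.48,0,0.5],[0,0,0,0,-0.6,0,0.5],[0,0,0,0,-0.72,0,0.5],[0,0,0,0,-0.84,0,0.5],[0,0,0,0,-0.96,0,0.5],[0,0,0,0,-1.08,0,0.5],[0,0,0,0,-1.2,0,0.5],[0,0,0,0,-1.287,0,0.5],[0,0,0,0,-1.287,0,0.5],[0,0,0,0,-1.287,0,0.5],[0,0,0,0,-1.287,0,0.5]]]' 15 >/dev/null; python3 - <<'E'
from h import *
where()
E
```

```text
t 25.35 panel [-67.1 -62.6  19.8] relrot [0.003 1.883 0.004] F [-0.9  7.8  8.5] op 0.0115 W [ 0.5292 -0.1017  0.1318]
```

Tool angle is 1.883 − π = -1.259. I'll release, retreat and turn the camera back to view.

```bash
python3 -m pendant '[[[0,0,0,0,0,0,3],[0,0,0,0,0,0,5],[0,0,0,0,0,0,5],[0,0,0,0,0,0,5],[0,-3,0,0,0,0,5],[0,-7,0,0,0,0,5],[0,-11,0,0,0,0,5],[0,-14,0,0,0,0,5],[0,-15,0,0,0,0,5],[0,-15,0,0,0,0,5]]]' >/dev/null; python3 - <<'E'
from h import *
where()
goto('view',pan(-20,0,200),Rpan(0))
E
```

```text
t 26.35 panel [-66.  -65.8 170.4] relrot [ 1.000e-03  1.884e+00 -5.000e-03] F [0.1 0.2 0.2] op 0.0501 W [ 0.4534 -0.1195  0.2607]
view row [-7.67, -2.97, 2.36] [-0.001, -1.884, 0.005] world [ 0.464 -0.05   0.31 ] rows>= 13
```

```bash
python3 -m pendant '[[[-1,-1,0.5,0,-0.14,0,5],[-2,-2,1,0,-0.28,0,5],[-4,-3,1.5,0,-0.42,0,5],[-6,-3,2,0,-0.56,0,5],[-7.67,-3,2.36,0,-0.7,0,5],[-7.67,-3,2.36,0,-0.84,0,5],[-7.67,-3,2.36,0,-0.98,0,5],[-7.67,-3,2.36,0,-1.12,0,5],[-7.67,-3,2.36,0,-1.26,0,5],[-7.67,-3,2.36,0,-1.4,0,5],[-7.67,-3,2.36,0,-1.54,0,5],[-7.67,-3,2.36,0,-1.68,0,5],[-7.67,-3,2.36,0,-1.82,0,5],[-7.67,-3,2.36,0,-1.884,0,5],[-7.67,-3,2.36,0,-1.884,0,5],[-7.67,-3,2.36,0,-1.884,0,5]]]' >/dev/null; python3 - <<'E'
from h import *
from cell import viewer
where()
c=viewer.read_camera('wrist'); np.savez('w9.npz',**c)
s=viewer.read_camera('side'); np.savez('side2.npz',**s)
a=cv2.resize(c['image'][90:340,140:520,::-1],None,fx=1.3,fy=1.3)
b=cv2.resize(s['image'][185:310,260:425,::-1],None,fx=1.8,fy=1.8,interpolation=cv2.INTER_CUBIC)
h=max(a.shape[0],b.shape[0]); o=np.zeros((h,a.shape[1]+b.shape[1],3),np.uint8); o[:a.shape[0],:a.shape[1]]=a;o[:b.shape[0],a.shape[1]:]=b
cv2.imwrite('pics/end.png',o); print(o.shape)
E
```

```text
t 27.95 panel [-21.1   1.  198.4] relrot [0.002 0.003 0.   ] F [-0.4  0.  -0.3] op 0.05 W [ 0.464  -0.0495  0.3081]
(325, 791, 3)
```

The picture limit is reached, so I'll check the dials, gate and catch numerically.

```bash
python3 - <<'E'
from h import *
def lines(name):
    c=load(name); g=c['image'].min(2).astype(int)
    for n,y in (('L',66),('R',-66)):
        pts=[]
        for v in range(20,320):
            for u in range(120,600):
                if g[v,u]>130:
                    q=wpan(c,u,v,42.5)
                    if np.hypot(q[0]+65,q[1]-y-2.5)<27: pts.append((q[0]+65,q[1]-y-2.5,u,v))
        pts=np.array(pts)
        m=np.zeros(c['image'].shape[:2],np.uint8); 
        for a in pts: m[int(a[3]),int(a[2])]=1
        k,l,st,ce=cv2.connectedComponentsWithStats(m,connectivity=8)
        for i in range(1,k):
            if st[i,4]<12: continue
            s=np.array([a[:2] for a in pts if l[int(a[3]),int(a[2])]==i],np.float32)
            vx,vy,_,_=cv2.fitLine(s,cv2.DIST_L2,0,.01,.01).ravel(); 
            if vx*s[:,0].mean()+vy*s[:,1].mean()<0: vx,vy=-vx,-vy
            sd=np.sqrt(np.linalg.eigvalsh(np.cov(s.T)))
            print(name,n,st[i,4],'centroid',np.round(s.mean(0),1),'sd',np.round(sd,1),'cw angle',round(float(np.arctan2(-vy,vx)),3))
for n in ('w6','w9'): lines(n)
# catch / gate: compare side views before & after
a,b=load('side0'),load('side2')
c1=load('side1')
def brass(i):
    x=i['image'][195:225,360:395].astype(int); m=(x[...,0]-x[...,2]>25)&(x[...,0]>50); v,u=np.nonzero(m); return len(u), (round(u.mean()+360,1),round(v.mean()+195,1)) if len(u) else None
print('brass',brass(a),brass(c1),brass(b))
c=load('w9'); row=c['image'].mean(2)
from h import pan
E
```

```text
w6 L 649 centroid [ 6.6 15.8] sd [ 6.  15.2] cw angle 0.394
w6 L 78 centroid [12.6 -6.3] sd [0.7 5.8] cw angle 0.453
w6 R 462 centroid [  9.4 -15.8] sd [ 6.2 13. ] cw angle 2.592
w6 R 18 centroid [23.9 10.4] sd [0.7 1.9] cw angle -1.865
w9 L 39 centroid [-18.  18.] sd [0.8 4. ] cw angle 2.426
w9 L 306 centroid [11.6 17.2] sd [ 3.5 12.6] cw angle -2.547
w9 L 67 centroid [  4.5 -14.3] sd [0.7 6. ] cw angle 1.257
w9 R 26 centroid [-17.5 -19.1] sd [0.6 3. ] cw angle -2.47
w9 R 86 centroid [ -1.9 -24.4] sd [1.5 5.1] cw angle -3.127
w9 R 71 centroid [ 3.9 13.3] sd [0.8 6. ] cw angle -1.25
w9 R 193 centroid [ 17.9 -14.1] sd [2.  9.2] cw angle 2.226
brass (166, (np.float64(379.1), np.float64(201.2))) (294, (np.float64(379.6), np.float64(200.8))) (287, (np.float64(379.5), np.float64(200.9)))
```

```bash
python3 - <<'E'
from h import *
r,t=panel(*P0)
q=[(x,y,25) for x in range(118,136,3) for y in range(-75,-57,3)]
for n in ('side0','side1','side2'):
    i=load(n); z=[]
    for k in q:
        u,v=np.round(proj(i,pan(*k))).astype(int); d=i['range_z'][v,u]
        if d>0:
            o,e=ray(i,u,v); z.append((r.inv().apply(o+e*d-t)*1000)[2])
    print(n,len(z),np.round(np.percentile(z,[20,50,80]),1))
g=lambda i:cv2.createCLAHE(2,(4,4)).apply(cv2.cvtColor(i['image'],cv2.COLOR_RGB2GRAY))
A,B=g(load('side0')),g(load('side2'))
m=cv2.matchTemplate(B[194:226,360:408],A[200:220,368:400],cv2.TM_CCOEFF_NORMED);print('match',cv2.minMaxLoc(m),'expect (8,6)')
c=load('w9'); L=[wpan(c,u,v,4) for v in (262,270,278) for u in [150+int(np.argmax(np.abs(np.diff(c['image'][v,150:500].astype(int).sum(1)))))]]; print(L)
E
```

```text
side0 35 [ 1.8 23.7 26.2]
side1 36 [ 9.8 24.3 26.8]
side2 36 [11.  23.1 26.3]
match (-0.20664815604686737, 0.6079143285751343, (16, 0), (8, 6)) expect (8,6)
[array([  28. , -144.8,    4. ]), array([  37. , -144.8,    4. ]), array([  46.1, -144.9,    4. ])]
```

The catch arm is at its original height and at exactly the same pixel offset, so it is down. The gripper is open and clear of everything, so I'll hand in.

```bash
python3 -c "
from cell import robot,status
print(robot.hand_in()); print(status.observe()['time'])"
```

```text
the job is handed in; nothing more can be done
None
the job is handed in; nothing more can be done
```

The jar is put away, the gate is shut, the code is set, and I handed the job in at about 28 s of the 67 s allowed. I slid the gate further open, lowered the jar onto the compartment floor (about 23 N press) and released it. I then pushed the gate shut until it stopped at 28 N, and turned the left dial to mark 2 and the right dial to mark 8.

**Last checks**
- **Dials:** the pointer lines measure +1.257 rad on the left and -1.25 rad on the right.
- **Gate:** after shutting, its left edge measured about y = -7.5 mm (home is -8 mm). An automatic re-check at the end locked onto the wrong edge, so the gate was not re-measured then; nothing touched it in between.
- **Catch:** it is at its original resting height (about 23–26 mm) and at the same image position as at the start.
- **Jar:** after release it slid down the sloping floor to the lower wall (x about 25 mm, y about -67 mm). It was still upright and inside the allowed window. I could not see it again once the gate closed.
- **Bystanders:** I felt no unexpected contact on any move, but I did not re-measure their positions.

**Problems:** the wrist camera's view of the panel disagreed with the fixed cameras by about 3 mm. The 12-picture limit ran out before the final view, so the closing checks were numbers only.

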